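Pack up the precision tool case

ROBOT

A 6-joint arm with a two-finger parallel gripper is mounted at the origin on the work surface. World frame = base frame: x ahead of the robot, y to its left, z up, the work surface at z = 0. Lengths are in mm, angles in rad, forces in N, time in s.
With the tool pointing down it reaches from about 325 to 900 mm from the base axis. Payload 6.1 kg.
Tool frame: the origin (TCP) lies where the fingers leave the gripper's body, on its centre line; the fingertips stand bot.tcp_to_tips ahead of it and the grasp point (between the pads) lies 54 mm ahead of it (bot.tcp_to_tips is the distance from the TCP to the fingertips, in mm); z points along the fingers, x is the direction in which the jaws open and shut, and the axes are right-handed (so a half turn about z gives the same grasp; the last joint's range is limited). The gripper opens to 85 mm and grips with 20 to 120 N. Pads are 22 mm wide; open, the fingers measure 114 mm over their backs; the gripper's body (76 mm by 85 mm) begins 54 mm behind the grasp point. The pads swing forward as they close: fully open they stand 13 mm farther back than shut.
Start: joints at [1.205, 0.22, 1.526, -0, 1.395, -0.126], TCP at [148.442, 607.109, 303.9] pointing down, gripper open.
Joint ranges: [-2.98, 2.98], [-0.91, 2.08], [0.09, 2.57], [-1.24, 4.39], [0.2, 2.65], [-2.68, 2.68]. Speed limits (rad/s): [2.57, 2.57, 3.01, 3.14, 3.14, 3.14].

INTERFACE

Orientations are given as a unit quaternion [w, x, y, z].
In Python, from bench import telemetry, get_image, order, bot gives the robot as it stands.
- The arm moves only by the tool arm_command, never from a script. Its argument "commands" is a list of rows, each a list of 6 numbers: the shift along the tool's x, y, z in units of 40 mm (1.0 is 40 mm), then the turn, a rotation vector about the tool's x, y, z in units of 6 degrees (1.0 is 6 degrees). In form: [[dx, dy, dz, ax, ay, az], ...]. A call has exactly 10 rows; each row is the pose to reach, as a shift and turn from the pose commanded when the call began, along the tool's axes at that moment; what a row does not reach only later rows make up. A row lasts 1/10 s, in which the tool goes at most 50 mm and 8.59 degrees, less where a joint would pass 70% of its speed; a pose out of reach is approached as far as the arm can. A call with a gripper value outside its range is refused whole. "fingers" is the opening in per cent of the stroke, from 0 (shut) to 100 (fully open), set as the call begins (left out, the last holds). The fingers move at their own pace and stop on an object; the grip force is fixed at half the most. Time passes only in rows, so rows that repeat a pose let the fingers close, or fill a call up. It gives the time, the measured TCP pose, the force and the opening at its end, in the units of the state.
- telemetry.get_obs(): the state, without advancing time (a new reading comes with each control period).
- get_image(name): name is "scene" or "top"; returns a dict with "image" (420x560x3 uint8, red, green, blue), "camera_matrix" (3x3 intrinsics, pixels), "position" and "attitude" of the camera in the world. Camera axes: x right, y down, z forward; pixel columns grow to the right and rows downward; lengths in mm; the calibration is good to about 2 mm. A picture is of the moment at which its call begins. There is no depth.
- order.finish_job(): hands the job in, once; it reports no verdict.
The state is a dict: "time_s": time; "joints": joint angles; "qvel": joint speeds; "tau": joint torques, N m; "ee_pos": TCP position; "tool_rot": TCP orientation; "force": force on the tool from outside, world axes, zero at the start; "wrist_torque": the same for the moment, N m; "grip_width": opening from 0.0 (shut) to 1.0 (fully open).
Only numpy, scipy, OpenCV 4.12 (cv2) and the standard library are available. Lean on these libraries where they do the work, as an engineer would, in place of code of your own. Each camera call takes 0.05 s, during which the arm holds its last target. There are 200 camera calls.

TASK

Pack up the open tool case on the repair mat: push the upright orange bit panel over until it lies flat inside the case, and only then swing the lid over it and press it fully shut. Push gently with the fingertips or the outside of the fingers without gripping or lifting anything, ease the lid down rather than slamming it, leave the case where it stands and leave the things around it alone; finish clear of everything.

Things in the scene. Friction and masses are not known exactly. Their poses are not given: they have to be found in the camera images.
- toolcase: Black plastic tool case, loose on the 3 mm mat, about 2 kg in all: tray 190 (x) by 250 (y) by 50 mm high, walls 4 mm. Origin: centre of its underside; z up. Its -x is the front (carrying handle), its +x the rear, where the lid is hinged along the rim; the rear is on the robot's left (+y) give or take 20 degrees. Contents of the front bay lie below 36 mm.
- bit_panel (a joint): Angle of the orange bit panel, rad: 0 = flat, 1.57 = upright, stop at 1.85 (leaning to the front). It folds to the rear (case's +x). 85 mm from hinge to free edge, 212 mm wide along the case's y, 8 mm thick, 0.14 kg. Stays where it is left: 0.10 N m moves it, 2 N at 55 mm from the hinge. Flat, its upper face is 45 mm above the case's underside and its free edge 14 mm from the rear wall's outside.
- panel_hinge (a point): Middle of the panel's hinge line (case's frame: x -4, y 0, z 38 mm). Its axes turn with the panel: x from hinge to free edge, y along the hinge (parallel to the case's y), z the normal of the face that carries the bits (faces the front when upright, up when flat). The bit face lies at z = +7 mm, the back at z = -1 mm.
- panel_edge (a point): Middle of the panel's free edge, half-way through its thickness (x 85 mm, z 3 mm from panel_hinge in the panel's axes).
- lid (a joint): Angle of the lid, rad: 0 = fully shut, 1.57 = upright, stop at 2.05; starts leaning back past upright. Stiff hinge: stays where it is left, never falls; 0.42 N m moves it, 3 N at the free edge when upright, 1 N when nearly shut. Hollow black shell, 190 mm from hinge to free edge, 250 mm wide, 22 mm thick, 0.3 kg. Shut, its top is 72.5 mm above the case's underside. It strikes the panel if that stands.
- lid_hinge (a point): Middle of the lid's hinge line (case's frame: x +95, y 0, z 50.5 mm). Its axes turn with the lid: -x runs from hinge to free edge, y along the hinge, +z the lid's outward normal; the outer face lies at z = +22 mm. Shut, these axes are parallel to the case's own.
- lid_edge (a point): Middle of the lid's free edge, on its outer face (x -190 mm, z +22 mm from lid_hinge in the lid's axes).
- tape: Bystander: roll of amber tape lying flat, 76 mm across, 19 mm high. Origin at the centre of its underside.
- alcohol: Bystander: white bottle with blue cap, 54 mm across, 125 mm tall, upright. Origin at the centre of its underside. The tape, the bottle and the jar stand on the mat in front of the case (robot's right), in any order.
- flux: Bystander: small yellow jar with black lid, 42 mm across, 38 mm tall. Origin at the centre of its underside.

How it is judged:
By the outcome, as a careful person would: the job done as asked, in the order asked, and still so for the second after the job is handed in, with the robot touching nothing.
It also fails if it takes over 58 s, if anything falls off the work surface, if the arm or the gripper's body presses on something with over 40 N, if the wrist force passes 120 N, or if a joint passes its speed limit or range.

## Working session

There is one attempt and no reset: what is moved stays moved. The work goes in short steps, Python scripts to look and compute and a tool call to move; the robot and the scene stay as the last step left them, time stands still between calls to the robot, and variables do not carry over. Pictures are saved under pics/ and viewed, about 8 in all and at most 12, crops included, and the job is handed in when it is done.

Besides the shell and the picture viewer there is one more tool, called after "Call:" as a command line: name --pt "numbers of a row" for each row, then --argument value for the rest. arm_command: Moves the arm, as the interface text tells. Its arguments: {"type":"object","properties":{"commands":{"type":"array","items":{"type":"array","items":{"type":"number"}}},"fingers":{"type":"number"}},"required":["commands"]}

```bash
mkdir -p pics; ls
cat > h.py <<'E'
import numpy as np,cv2
from bench import telemetry,get_image,order,bot
from scipy.spatial.transform import Rotation as R
def snap(n,f):
    d=get_image(n); cv2.imwrite('pics/'+f,d['image'][:,:,::-1]); return d
E
python3 - <<'E'
from h import *
for n in('scene','top'):
    d=snap(n,n+'0.png'); print(n,d['camera_matrix'],d['position'],d['attitude'])
o=telemetry.get_obs();print(o,bot.tcp_to_tips)
E
```

```text
pics
scene [[500.75880722   0.         278.35016079]
 [  0.         500.75880722 205.0167569 ]
 [  0.           0.           1.        ]] [1222.09815298   80.49058688  672.21562593] [-0.24315411  0.55184064  0.72653856 -0.32937776]
top [[443.95139134   0.         275.82050234]
 [  0.         443.95139134 206.6576727 ]
 [  0.           0.           1.        ]] [ 406.57726015 -129.94158858  829.17420534] [ 0.07365356 -0.69655353  0.71176311 -0.05274102]
{'time_s': 0.1, 'joints': array([ 1.20489528e+00,  2.21167777e-01,  1.52745669e+00, -4.70782430e-06,
        1.39467284e+00, -1.26063606e-01]), 'qvel': array([-1.55469701e-03, -7.76082977e-04, -2.01184182e-03,  9.60738322e-04,
       -2.97611505e-05,  9.51443512e-05]), 'tau': array([ 5.39093890e-04, -4.98239243e+01, -3.90547836e+01, -2.31313843e-04,
        5.52289319e-03,  2.09427100e-05]), 'ee_pos': array([148.30605219, 606.74342243, 302.91698478]), 'tool_rot': array([ 4.39771884e-04,  7.86620310e-01,  6.17436444e-01, -7.30112115e-04]), 'force': array([ 0.68139565, -0.96466512,  0.45080171]), 'wrist_torque': array([-0.0478439 ,  0.00626227, -0.00653888]), 'grip_width': 0.9973984328418088} 72.6
```

View pics/scene0.png

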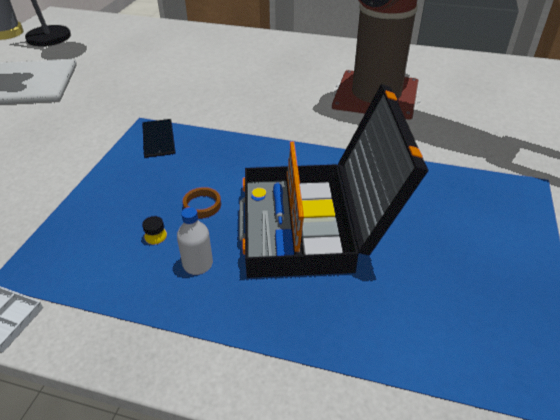

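View pics/top0.png

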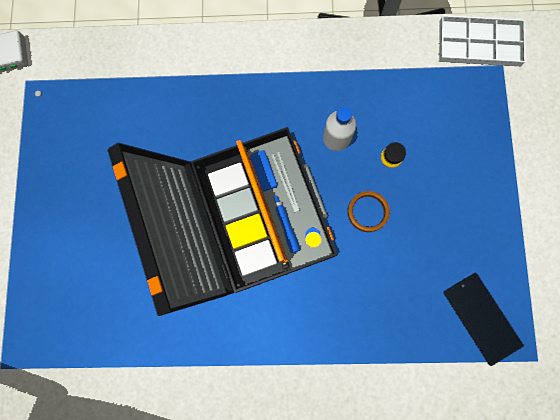

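```bash
cat >> h.py <<'E'
def proj(P,d):
    q=R.from_quat(np.r_[d['attitude'][1:],d['attitude'][0]]); c=q.inv().apply(np.atleast_2d(P)-d['position']); p=c@d['camera_matrix'].T; return p[:,:2]/p[:,2:]
def W(p,P): 
    c,s=np.cos(p[2]),np.sin(p[2]); P=np.atleast_2d(P); return np.c_[p[0]+c*P[:,0]-s*P[:,1],p[1]+s*P[:,0]+c*P[:,1],P[:,2]+3]
def lid(t,x,y,z): # lid frame -> case
    return np.array([95+x*np.cos(t)+z*np.sin(t), y, 50.5-x*np.sin(t)+z*np.cos(t)])
def pan(t,x,y,z): return np.array([-4+x*np.cos(t)-z*np.sin(t), y, 38+x*np.sin(t)+z*np.cos(t)])
def model(p):
    L,Pn=p[4],p[3]
    return [[-95,-125,50],[-95,125,50],[95,-125,50],[95,125,50],lid(L,-190,-125,22),lid(L,-190,125,22),pan(Pn,85,-106,3),pan(Pn,85,106,3)]
def wire(img,p,d):
    m=W(p,model(p)); q=np.int32(proj(m,d)*1.43)
    im=cv2.resize(img[:,:,::-1],None,fx=1.43,fy=1.43)
    for a,b in[(0,1),(1,3),(3,2),(2,0),(4,5),(4,2),(5,3),(6,7)]: cv2.line(im,tuple(map(int,q[a])),tuple(map(int,q[b])),(0,255,0),1)
    return im
E
python3 - <<'E'
from h import *
from scipy.optimize import least_squares
S=get_image('scene');T=get_image('top')
obsT={0:(290,128),1:(338,254),4:(110,147),5:(160,315),6:(239,142),7:(286,265)}
obsS={0:(246,169),1:(246,266),2:None}
def res(p):
    m=W(p,model(p));a=proj(m,T);b=proj(m,S);r=[]
    for k,v in obsT.items(): r+=list(a[k]-v)
    return r
best=None
for yaw in(1.2,1.57,1.9):
    s=least_squares(res,[450,0,yaw,1.5,1.9])
    if best is None or s.cost<best.cost: best=s
print(best.x,best.cost,np.round(best.fun,1)); print(proj(W(best.x,model(best.x)),S).round())
np.save('p.npy',best.x)
cv2.imwrite('pics/w.png',np.vstack([wire(T['image'],best.x,T)[150:460,100:560],wire(S['image'],best.x,S)[100:400,250:710]]))
E
```

```text
[545.65580971 -85.96135021   1.8929671    1.49935226   1.90474228] 14.663029337171345 [-0.3 -0.5  0.7  2.3  0.4  0.6  0.6  1.7  1.2 -1.2 -2.7 -3.1]
[[243. 257.]
 [244. 166.]
 [357. 252.]
 [337. 163.]
 [424. 168.]
 [388.  85.]
 [299. 215.]
 [291. 140.]]
```

View pics/w.png

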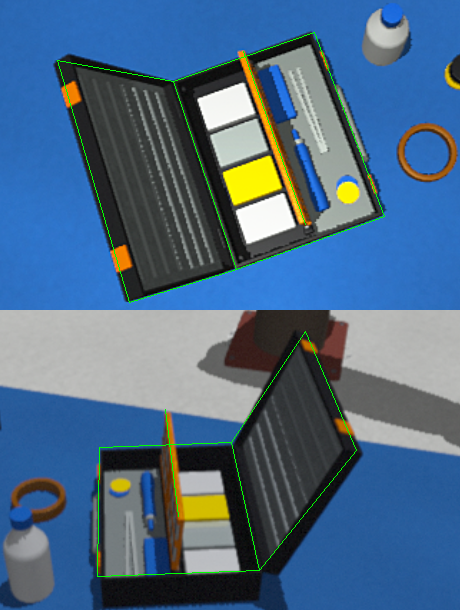

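```bash
cat >> h.py <<'E'
TIP=bot.tcp_to_tips
def st():
    o=telemetry.get_obs(); q=R.from_quat(np.r_[o['tool_rot'][1:],o['tool_rot'][0]]); return o,q
def go(cx,cy,cz): # tip target in case frame, tool down aligned -> units; also where tip is now
    p=np.load('p.npy'); o,q=st(); t=W(p,[cx,cy,cz])[0]+[0,0,TIP]
    c,s=np.cos(p[2]),np.sin(p[2]); M=R.from_matrix(np.array([[s,-c,0],[-c,-s,0],[0,0,-1]]))
    tip=o['ee_pos']+q.apply([0,0,TIP]); d=tip-[p[0],p[1],3]
    print('tip in case',np.round([c*d[0]+s*d[1],-s*d[0]+c*d[1],d[2]],1),'t',o['time_s'],'F',np.round(o['force'],1),'grip',round(o['grip_width'],2))
    print('cmd',np.round(np.r_[q.inv().apply(t-o['ee_pos'])/40,np.degrees((q.inv()*M).as_rotvec())/6],2))
E
python3 -c "
from h import *
go(-45,0,340-3-TIP)"
```

```text
tip in case [782.9 157.6 227.6] t 0.2 F [-0.3 -0.1 -0.4] grip 1.0
cmd [-1.542e+01  1.436e+01 -9.000e-01  0.000e+00  1.000e-02  9.630e+00]
```

Call:
arm_command --pt "-0.8 0.7 -0.9 0 0 1" --pt "-1.6 1.5 -0.9 0 0 2" --pt "-2.4 2.2 -0.9 0 0 3" --pt "-3.2 3 -0.9 0 0 4" --pt "-4 3.7 -0.9 0 0 5" --pt "-4.8 4.5 -0.9 0 0 6" --pt "-5.6 5.2 -0.9 0 0 7" --pt "-6.4 6 -0.9 0 0 8" --pt "-7.2 6.7 -0.9 0 0 9" --pt "-8 7.45 -0.9 0 0 9.63" --fingers 0

```text
time_s: 1.2
ee_pos: [362.2, 223.9, 340.0]
tool_rot: [-0.0, 0.987, 0.159, 0.0]
force: [0.6, -0.1, 0.2]
grip_width: -0.001
```

```bash
python3 -c "
from h import *
go(-45,0,340-3-TIP)"
```

```text
tip in case [352.   75.9 264.4] t 1.2 F [ 0.6 -0.1  0.2] grip -0.0
cmd [ 1.93  9.92 -0.   -0.   -0.01 -0.03]
```

Call:
arm_command --pt "0.2 1 -0.2 0 0 0" --pt "0.4 2.1 -0.2 0 0 0" --pt "0.6 3.2 -0.2 0 0 0" --pt "0.8 4.3 -0.2 0 0 0" --pt "1.05 5.4 -0.2 0 0 0" --pt "1.25 6.5 -0.2 0 0 0" --pt "1.5 7.6 -0.2 0 0 0" --pt "1.7 8.7 -0.2 0 0 0" --pt "1.93 9.6 -0.2 0 0 0" --pt "1.93 9.92 0 0 0 0"

```text
time_s: 2.2
ee_pos: [562.4, -129.6, 340.3]
tool_rot: [0.001, 0.987, 0.159, 0.001]
force: [-1.0, 0.2, 1.0]
grip_width: 0.002
```

```bash
python3 -c "
from h import *
go(-45,0,98)
snap('scene','s1.png')"
```

```text
tip in case [-46.8  -2.2 264.7] t 2.2 F [-1.   0.2  1. ] grip 0.0
cmd [-0.06 -0.05  4.17  0.02 -0.01 -0.02]
```

View pics/s1.png

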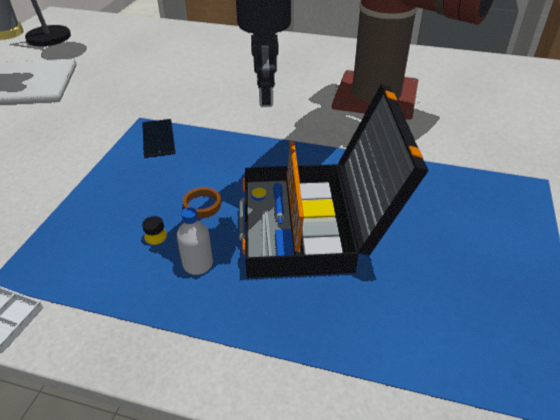

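The arm hangs high over the front bay with its fingertips at pixel (266, 103), and nothing has moved. Descending now.

Call:
arm_command --pt "0 0 0.5 0 0 0" --pt "0 0 1.0 0 0 0" --pt "0 0 1.5 0 0 0" --pt "0 0 2.0 0 0 0" --pt "0 0 2.5 0 0 0" --pt "0 0 3 0 0 0" --pt "0 0 3.4 0 0 0" --pt "0 0 3.8 0 0 0" --pt "0 0 4.1 0 0 0" --pt "0 0 4.2 0 0 0"

```text
time_s: 3.25
ee_pos: [560.1, -125.8, 170.2]
tool_rot: [-0.001, 0.987, 0.161, -0.001]
force: [-0.3, -0.5, -0.9]
grip_width: 0.001
```

```bash
python3 -c "
from h import *
go(-17,0,98)
d=get_image('scene');o,q=st();print(proj([562.4,-129.6,340.3-TIP],d),proj(o['ee_pos']+[0,0,-TIP],d))
# panel contact path
for t in (1.5,1.3,1.1,.9,.7,.5,.3,.15,.05,0):
  c=pan(t,60,0,7);print(t,c[[0,2]].round(1)-[11,0])
"
```

```text
tip in case [-42.3  -1.   94.6] t 3.25 F [-0.3 -0.5 -0.9] grip 0.0
cmd [-0.03 -0.64 -0.08 -0.01  0.02  0.01]
[[266.82412493 104.54139543]] [[271.49404031 187.46877801]]
1.5 [-17.7  98.3]
1.3 [-5.7 97.7]
1.1 [ 6.  94.6]
0.9 [16.8 89.4]
0.7 [26.4 82. ]
0.5 [34.3 72.9]
0.3 [40.3 62.4]
0.15 [43.3 53.9]
0.05 [44.6 48. ]
0 [45. 45.]
```

Call:
arm_command --pt "0 -0.15 -0.05 0 0 0" --pt "0 -0.3 -0.08 0 0 0" --pt "0 -0.42 -0.08 0 0 0" --pt "0 -0.5 -0.08 0 0 0" --pt "0 -0.58 -0.08 0 0 0" --pt "0 -0.66 -0.08 0 0 0" --pt "0 -0.74 -0.08 0 0 0" --pt "0 -0.82 -0.08 0 0 0" --pt "0 -0.9 -0.08 0 0 0" --pt "0 -0.95 -0.08 0 0 0"

```text
time_s: 4.3
ee_pos: [548.8, -90.2, 175.0]
tool_rot: [0.0, 0.987, 0.161, -0.0]
force: [0.6, -1.1, -0.9]
grip_width: -0.0
```

```bash
python3 -c "
from h import *
go(34.3,0,72.9)"
```

```text
tip in case [-5.  -1.6 99.4] t 4.3 F [ 0.6 -1.1 -0.9] grip -0.0
cmd [-0.04 -0.98  0.66  0.    0.    0.  ]
```

Call:
arm_command --pt "0 -0.13 0.07 0 0 0" --pt "0 -0.27 0.12 0 0 0" --pt "0 -0.41 0.18 0 0 0" --pt "0 -0.55 0.25 0 0 0" --pt "0 -0.67 0.34 0 0 0" --pt "0 -0.79 0.44 0 0 0" --pt "0 -0.89 0.55 0 0 0" --pt "0 -0.98 0.66 0 0 0" --pt "0 -1.06 0.79 0 0 0" --pt "0 -1.1 0.86 0 0 0"

```text
time_s: 5.3
ee_pos: [534.5, -48.2, 139.9]
tool_rot: [-0.0, 0.987, 0.161, -0.0]
force: [0.4, -0.0, 0.9]
grip_width: 0.0
```

```bash
python3 -c "
from h import *
go(45,0,45)"
```

```text
tip in case [39.4 -1.3 64.3] t 5.3 F [ 0.4 -0.   0.9] grip 0.0
cmd [-0.03 -0.14  0.48 -0.01  0.01  0.  ]
```

Call:
arm_command --pt "0 -0.03 0.06 0 0 0" --pt "0 -0.05 0.12 0 0 0" --pt "0 -0.08 0.18 0 0 0" --pt "0 -0.1 0.24 0 0 0" --pt "0 -0.11 0.3 0 0 0" --pt "0 -0.12 0.36 0 0 0" --pt "0 -0.13 0.41 0 0 0" --pt "0 -0.14 0.46 0 0 0" --pt "0 -0.14 0.49 0 0 0" --pt "0 -0.14 0.51 0 0 0"

```text
time_s: 6.3
ee_pos: [533.2, -43.2, 120.6]
tool_rot: [-0.0, 0.987, 0.161, -0.0]
force: [-3.9, 1.9, 8.7]
grip_width: -0.001
```

```bash
python3 -c "
from h import *
go(45,0,45)
snap('scene','s2.png')"
```

```text
tip in case [44.5 -1.7 45. ] t 6.3 F [-3.9  1.9  8.7] grip -0.0
cmd [-0.04 -0.01 -0.   -0.    0.    0.  ]
```

View pics/s2.png

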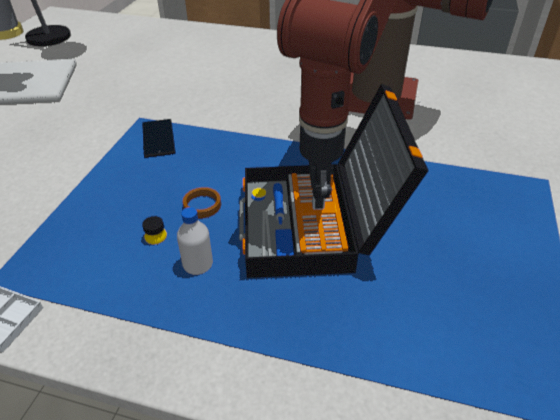

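The orange panel lies flat (px 290–345, 175–250), with the fingertips resting on it at 8.7 N. I'll lift clear.

Call:
arm_command --pt "0 0 -0.3 0 0 0" --pt "0 0.3 -0.9 0 0 0" --pt "0 0.6 -1.6 0 0 0" --pt "0 0.8 -2.4 0 0 0" --pt "0 0.8 -3.2 0 0 0" --pt "0 0.8 -4 0 0 0" --pt "0 0.8 -4.7 0 0 0" --pt "0 0.8 -5.3 0 0 0" --pt "0 0.6 -5.7 0 0 0" --pt "0 0.4 -5.9 0 0 0"

```text
time_s: 7.35
ee_pos: [538.4, -58.2, 358.5]
tool_rot: [0.001, 0.987, 0.16, 0.001]
force: [0.6, -0.5, 0.7]
grip_width: 0.001
```

```bash
python3 -c "
from h import *
go(215,0,270)
snap('top','t2.png')"
```

```text
tip in case [ 28.6  -2.1 282.9] t 7.35 F [ 0.6 -0.5  0.7] grip 0.0
cmd [-0.05 -4.66  0.32  0.01 -0.02 -0.  ]
```

View pics/t2.png

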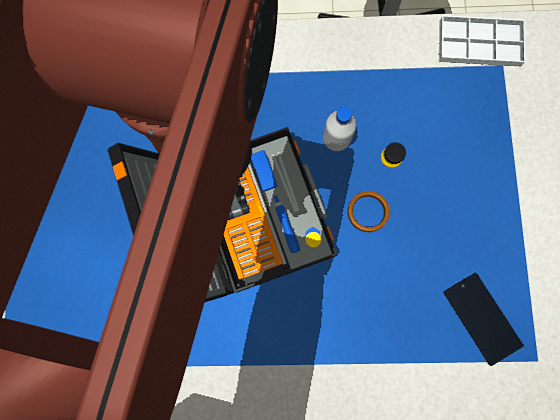

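The case corners are still at (290, 128) and (338, 254), and the panel stays flat. Next I go behind the lid.

Call:
arm_command --pt "0 -0.5 0 0 0 0" --pt "0 -1.2 0 0 0 0" --pt "0 -2 0 0 0 0" --pt "0 -2.8 0 0 0 0" --pt "0 -3.6 0 0 0 0" --pt "0 -4.3 0 0 0 0" --pt "0 -4.7 0.3 0 0 0" --pt "0 -4.8 1 0 0 0" --pt "0 -4.8 1.7 0 0 0" --pt "0 -4.8 2.2 0 0 0"

```text
time_s: 8.4
ee_pos: [475.5, 124.2, 264.9]
tool_rot: [-0.0, 0.987, 0.161, -0.002]
force: [-0.5, -0.4, -0.5]
grip_width: -0.004
```

```bash
python3 -c "
from h import *
go(188,0,195)
for t in (1.9,1.7,1.57,1.4,1.2,1.,.8,.6,.4,.2,.1,0):
  print(t,(lid(t,-165,0,22)[[0,2]]+[11,0]).round(1),(lid(t,-190,0,22)[[0,2]]+[11,0]).round(1))
"
```

```text
tip in case [221.7   0.3 189.3] t 8.4 F [-0.5 -0.4 -0.5] grip -0.0
cmd [-0.    0.84 -0.14 -0.01  0.04  0.02]
1.9 [180.2 199.5] [188.2 223.2]
1.7 [149.1 211.3] [152.3 236.1]
1.57 [127.9 215.5] [127.8 240.5]
1.4 [ 99.6 216.8] [ 95.4 241.5]
1.2 [ 66.7 212.3] [ 57.7 235.6]
1.0 [ 35.4 201.2] [ 21.9 222.3]
0.8 [  6.8 184.2] [-10.6 202.1]
0.6 [-17.8 161.8] [-38.4 175.9]
0.4 [-37.4 135. ] [-60.4 144.8]
0.2 [-51.3 104.8] [-75.8 109.8]
0.1 [-56.   88.9] [-80.9  91.4]
0 [-59.   72.5] [-84.   72.5]
```

Call:
arm_command --pt "0 0.3 0 0 0 0" --pt "0 0.6 -0.07 0 0 0" --pt "0 0.75 -0.14 0 0 0" --pt "0 0.95 -0.2 0 0 0" --pt "0 1.15 -0.27 0 0 0" --pt "0 1.37 -0.37 0 0 0" --pt "0 1.6 -0.47 0 0 0" --pt "0 1.82 -0.54 0 0 0" --pt "0 2.05 -0.6 0 0 0" --pt "0 2.25 -0.63 0 0 0"

```text
time_s: 9.4
ee_pos: [506.2, 37.5, 293.6]
tool_rot: [0.0, 0.987, 0.161, 0.0]
force: [-0.6, 2.8, -0.6]
grip_width: -0.001
```

```bash
python3 -c "
from h import *
go(66.7,0,212.3)
"
```

```text
tip in case [129.6  -1.6 218. ] t 9.4 F [-0.6  2.8 -0.6] grip -0.0
cmd [-0.04  1.57  0.14  0.   -0.    0.  ]
```

Call:
arm_command --pt "0 0.26 0.03 0 0 0" --pt "0 0.53 0.03 0 0 0" --pt "0 0.75 0.03 0 0 0" --pt "0 0.97 0.05 0 0 0" --pt "0 1.19 0.06 0 0 0" --pt "0 1.38 0.1 0 0 0" --pt "0 1.57 0.14 0 0 0" --pt "0 1.82 0.2 0 0 0" --pt "0 2.07 0.28 0 0 0" --pt "0 2.3 0.38 0 0 0"

```text
time_s: 10.4
ee_pos: [535.2, -49.9, 277.8]
tool_rot: [0.0, 0.987, 0.161, -0.0]
force: [1.1, 2.1, 0.7]
grip_width: 0.001
```

```bash
python3 -c "
from h import *
go(-17.8,0,161.8)
for t in np.arange(1.1,.3,-.05): print(t.round(2),(lid(t,-165,0,22)[[0,2]]+[11,0]).round(1))
"
```

```text
tip in case [ 37.6  -1.4 202.2] t 10.4 F [1.1 2.1 0.7] grip 0.0
cmd [-0.04  1.38  1.01  0.    0.    0.  ]
1.1 [ 50.8 207.5]
1.05 [ 43.  204.6]
1.0 [ 35.4 201.2]
0.95 [ 27.9 197.5]
0.9 [ 20.7 193.4]
0.85 [ 13.6 189. ]
0.8 [  6.8 184.2]
0.75 [  0.3 179.1]
0.7 [ -6.  173.6]
0.65 [-12.  167.9]
0.6 [-17.8 161.8]
0.55 [-23.2 155.5]
0.5 [-28.3 148.9]
0.45 [-33.  142.1]
0.4 [-37.4 135. ]
0.35 [-41.5 127.7]
```

Call:
arm_command --pt "0 0.24 0.12 0 0 0" --pt "0 0.42 0.22 0 0 0" --pt "0 0.6 0.33 0 0 0" --pt "0 0.77 0.45 0 0 0" --pt "0 0.93 0.58 0 0 0" --pt "0 1.09 0.71 0 0 0" --pt "0 1.24 0.86 0 0 0" --pt "0 1.38 1.01 0 0 0" --pt "0 1.52 1.17 0 0 0" --pt "0 1.65 1.33 0 0 0"

```text
time_s: 11.4
ee_pos: [556.2, -112.1, 224.6]
tool_rot: [0.0, 0.987, 0.161, 0.0]
force: [-0.1, 1.6, 1.1]
grip_width: 0.002
```

```bash
python3 -c "
from h import *
go(-51.3,0,104.8)
for t in np.arange(.5,-.01,-.05): print(t.round(2),(lid(t,-165,0,22)[[0,2]]+[11,0]).round(1))
"
```

```text
tip in case [-28.1  -1.7 149. ] t 11.4 F [-0.1  1.6  1.1] grip 0.0
cmd [-0.04  0.58  1.11  0.   -0.    0.  ]
0.5 [-28.3 148.9]
0.45 [-33.  142.1]
0.4 [-37.4 135. ]
0.35 [-41.5 127.7]
0.3 [-45.1 120.3]
0.25 [-48.4 112.6]
0.2 [-51.3 104.8]
0.15 [-53.9  96.9]
0.1 [-56.   88.9]
0.05 [-57.7  80.7]
0.0 [-59.   72.5]
```

Call:
arm_command --pt "0 0.12 0.17 0 0 0" --pt "0 0.23 0.35 0 0 0" --pt "0 0.31 0.5 0 0 0" --pt "0 0.39 0.65 0 0 0" --pt "0 0.46 0.8 0 0 0" --pt "0 0.51 0.91 0 0 0" --pt "0 0.55 1.03 0 0 0" --pt "0 0.59 1.14 0 0 0" --pt "0 0.63 1.26 0 0 0" --pt "0 0.66 1.34 0 0 0"

```text
time_s: 12.4
ee_pos: [564.3, -136.6, 171.0]
tool_rot: [-0.0, 0.987, 0.161, -0.0]
force: [-0.3, -0.0, 0.4]
grip_width: 0.002
```

```bash
python3 -c "
from h import *
go(-59,0,72.5)
"
```

```text
tip in case [-53.9  -1.6  95.4] t 12.4 F [-0.3 -0.   0.4] grip 0.0
cmd [-0.04  0.13  0.57 -0.    0.    0.  ]
```

Call:
arm_command --pt "0 0.03 0.07 0 0 0" --pt "0 0.05 0.14 0 0 0" --pt "0 0.07 0.21 0 0 0" --pt "0 0.09 0.28 0 0 0" --pt "0 0.1 0.34 0 0 0" --pt "0 0.11 0.4 0 0 0" --pt "0 0.12 0.46 0 0 0" --pt "0 0.13 0.51 0 0 0" --pt "0 0.13 0.56 0 0 0" --pt "0 0.13 0.6 0 0 0"

```text
time_s: 13.4
ee_pos: [566.2, -141.8, 148.1]
tool_rot: [0.0, 0.987, 0.161, 0.0]
force: [-5.7, 0.4, 14.1]
grip_width: 0.001
```

```bash
python3 -c "
from h import *
go(-59,0,72.5)
"
```

```text
tip in case [-59.5  -1.8  72.5] t 13.4 F [-5.7  0.4 14.1] grip 0.0
cmd [-0.04 -0.01 -0.    0.01 -0.    0.  ]
```

The tips are exactly at shut height, pressing with 14 N. One slight extra press, then straight up and away.

Call:
arm_command --pt "0 0 0.02 0 0 0" --pt "0 0 0.02 0 0 0" --pt "0 0 0.02 0 0 0" --pt "0 0 -0.05 0 0 0" --pt "0 0 -0.3 0 0 0" --pt "0 0 -0.9 0 0 0" --pt "0 0 -1.7 0 0 0" --pt "0 0 -2.6 0 0 0" --pt "0 0 -3.5 0 0 0" --pt "0 0 -4.2 0 0 0"

```text
time_s: 14.4
ee_pos: [566.4, -141.6, 318.7]
tool_rot: [0.001, 0.987, 0.161, 0.001]
force: [0.6, -0.1, 0.4]
grip_width: 0.001
```

Call:
arm_command --pt "0 -0.5 -0.4 0 0 0" --pt "0 -1.3 -0.6 0 0 0" --pt "0 -2.2 -0.6 0 0 0" --pt "0 -3.2 -0.6 0 0 0" --pt "0 -4.2 -0.6 0 0 0" --pt "0 -5.2 -0.6 0 0 0" --pt "0 -6.2 -0.6 0 0 0" --pt "0 -7.2 -0.6 0 0 0" --pt "0 -8 -0.6 0 0 0" --pt "0 -8.5 -0.6 0 0 0"

```text
time_s: 15.4
ee_pos: [457.2, 183.0, 340.1]
tool_rot: [-0.0, 0.987, 0.162, 0.0]
force: [1.0, -0.2, -0.4]
grip_width: -0.003
```

```bash
python3 -c "
from h import *
go(-59,0,72.5)
p=np.load('p.npy');p[4]=0;p[3]=0
S=snap('scene','s3.png');T=get_image('top')
cv2.imwrite('pics/w2.png',np.vstack([wire(T['image'],p,T)[150:460,100:560],wire(S['image'],p,S)[100:400,250:710]]))
"
```

```text
tip in case [283.2  -1.3 264.5] t 15.4 F [ 1.  -0.2 -0.4] grip -0.0
cmd [-0.06  8.56  4.8  -0.   -0.01  0.02]
```

View pics/w2.png

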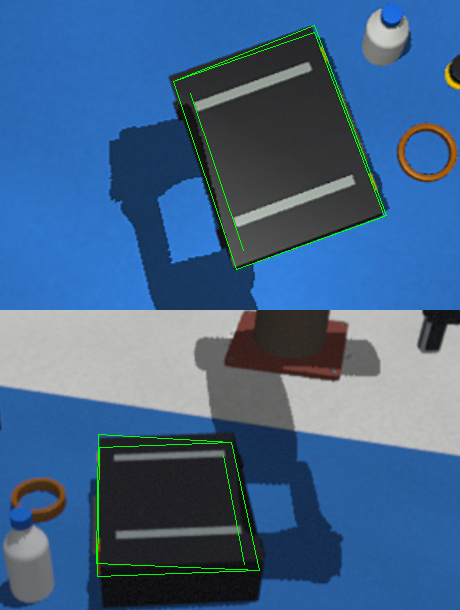

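View pics/s3.png

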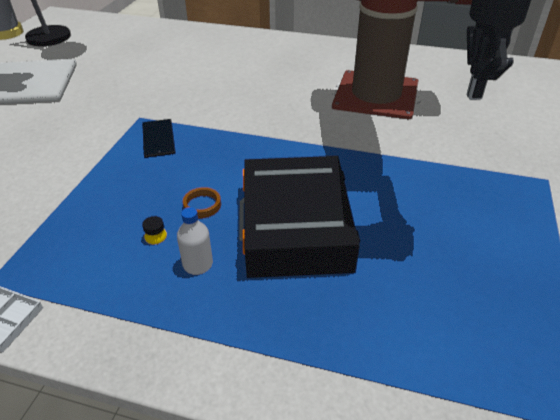

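The lid is shut: its outline matches the shut model, with the front edge at px (315, 28)–(385, 215) in the crop. The bottle, jar and tape have not moved, and the arm is well clear. I'm handing in.

```bash
python3 -c "
from h import *
print(order.finish_job())"
```

```text
the job is handed in; nothing more can be done
None
```

The case is packed and the job is handed in, at about 15.5 s of the 58 s allowed. I pushed the orange panel flat with closed fingertips, then swung the lid over from behind and pressed it shut. I gripped and lifted nothing.

- **Panel:** the fingertips stopped at its flat height of 45 mm with about 9 N of contact. The camera pictures showed it flat before I touched the lid.
- **Lid:** the measured push force stayed at about 3 N or less until the final press. The tips then reached the shut height of 72.5 mm at 14 N, followed by one slight extra press whose force I did not read.
- **After retreating:** in both camera views the lid lines up with the shut outline and the case is where it started. The tape, bottle and jar have not moved, and the arm is clear with the force reading near zero.

None of my checks failed or disagreed. The handed-in job reports no verdict, so I can't confirm the second after hand-in.

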